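# Park the rolling pin and clip it to the pastry board

## Task

Make the pastry board ready to put away: by pushing with the fingertips alone, roll the rolling pin along the board onto the dark line between the two wire clips, so that it comes to rest centred on the line and parallel to it; never pick it up off the board. Only then push each wire clip over, down onto the pin's handle, so that both clips hold the pin on the board. Leave the other things on the worktop where they stand.

Things in the scene. Friction and masses are not known exactly. Their poses are not given: they have to be found in the camera images.
- board: Flat wooden pastry board, fixed to the worktop, 220 (x) x 303 (y) x 18 mm, pale maple with darker end caps. Origin: centre of its underside, on the worktop. Its x axis is the direction in which the pin has to roll (away from the robot), its y axis runs to the left along the dark line, z up.
- line (a point): Midpoint of the 4 mm wide dark inlaid line, on the board's upper face, 72 mm ahead (+x) of the board's centre; axes as the board's. The line runs along y across the whole board. The parked pin's axis lies 20 mm above it.
- rolling_pin: Loose one-piece wooden rolling pin, 0.2 kg, 200 mm long: a cylinder 116 mm long and 40 mm thick, with a handle 42 mm long and 20 mm thick on each end. Origin: its centre, 20 mm above the board. Its y axis runs along it, to the left (x and z turn as it rolls). It starts 62 to 132 mm before (-x of) the line, nearly parallel to it. It soon comes to rest by itself; friction about 0.6.
- clip_left (a joint): Angle of the left wire clip (rad): 0 = open, leaning 20 degrees outward from upright; 0.35 = upright; grows as it swings inward to the pin; 1.65 = down, its crossbar on the handle of a pin on the line; 1.80 = end stop. Starts between 0 and 0.45. Hinge: along the board's x, 120 mm to the left (+y) of point line, 20 mm above the board; a light friction (0.015 N m) keeps it where it is left.
- clip_right (a joint): The same for the right wire clip, the mirror image: hinge 120 mm to the right (-y) of point line.
- clip_left_bar (a point): Middle of the left clip's crossbar, 48 mm from the hinge axis. The clip is a U of 5 mm steel wire: two legs 48 mm apart (centres), joined at their free ends by the crossbar. Open, the bar stands about 65 mm above the board; down on the handle its centre is 32.5 mm above the board and 74 mm to the left of point line.
- clip_right_bar (a point): The same for the right clip's crossbar; down it lies 74 mm to the right of point line.
- shaker: Glass sugar shaker with a grey top, 44 mm in diameter, 90 mm high, loose, behind the board; origin at the centre of its underside. Not to be moved.
- spice_jar: Spice jar with a yellow lid, 42 mm in diameter, 106 mm high, loose, to the right of the board; origin at the centre of its underside. Not to be moved.
- mug: White mug, green inside, 80 mm in diameter (113 mm with its handle), 91 mm high, loose, to the right of the board; origin at the centre of its underside. Not to be moved.
- teaspoon: Steel teaspoon, 139 x 30 mm, 10 mm high, loose, lying to the left of the board; origin at the centre of its underside. Not to be moved.

How it is judged:
By the outcome, as a careful person would: the job done as asked, in the order asked, and still so for the second after the job is handed in, with the robot touching nothing.
It also fails if it takes over 64 s, if anything falls off the work surface, if the arm or the gripper's body presses on something with over 40 N, if the wrist force passes 120 N, or if a joint passes its speed limit or range.

## Robot

A 6-joint arm with a two-finger parallel gripper is mounted at the origin on a cart in front of the work surface, level with it; the furniture and walls round the work are solid. World frame = base frame: x ahead of the robot, y to its left, z up, the work surface at z = 0. Lengths are in mm, angles in rad, forces in N, time in s.
With the tool pointing down it reaches from about 250 to 775 mm from the base axis. Payload 4 kg.
Tool frame: the origin (TCP) lies at the very end of the fingers, on their centre line; the grasp point (between the pads) lies r.grip_depth behind it (r.grip_depth is the distance from the TCP to the grasp point, in mm); z points along the fingers, y is the line along which they close (so a half turn about z gives the same grasp; the last joint's range is limited). The gripper opens to 94 mm and grips with 3 to 60 N. Pads are 16 mm wide; open, the fingers measure 119 mm over their backs; the gripper's body (75 mm by 177 mm) begins 78 mm behind the grasp point.
Start: joints at [-1.378, 0.087, 1.371, -0, 1.684, -0.103], TCP at [160.325, -526.133, 205.506] pointing down, gripper open.
Joint ranges: [-3.1, 3.1], [-0.76, 2.03], [0.27, 2.55], [-1.08, 4.22], [0.17, 2.65], [-2.57, 2.57]. Speed limits (rad/s): [2.79, 2.79, 3.14, 3.14, 3.14, 3.14].

## Interface

Orientations are given as a unit quaternion [w, x, y, z].
In Python, from cell import r gives the robot as it stands.
- The arm moves only by the tool carry_out, never from a script. Its argument "rows" is text: rows parted by semicolons, each of 7 numbers parted by spaces: the shift along the tool's x, y, z in shares of 80 cm (1.0 is 80 cm), then the turn, a rotation vector about the tool's x, y, z in fractions of the full range, 1 being 90 degrees, then the opening, from 0 (shut) to 1 (fully open). A call has 1 to 12 rows; each row is the pose to reach, as a shift and turn from the pose commanded when the call began, along the tool's axes at that moment; what a row does not reach only later rows make up. A row lasts 1/8 s, in which the tool goes at most 62.5 mm and 10.7 degrees, less where a joint would pass 70% of its speed; a pose out of reach is approached as far as the arm can. Shift and turn numbers lie between -1 and 1, and a call with a number outside is refused. A call with a gripper value outside its range is refused whole. The fingers move at their own pace and stop on an object; "grip_force" is the grip in N (left out, the last holds). Time passes only in rows, so rows that repeat a pose let the fingers close. It gives the time, the measured TCP pose, the force, the opening and the grip force at its end, in the units of the state.
- r.read_state(): the state, without advancing time (a new reading comes with each control period).
- r.camera(name): name is "scene" or "top"; returns (picture, depth): 420x560x3 uint8, red, green, blue; 420x560 float32, mm along the optical axis (not along the pixel's ray), 0 where there is no reading.
- r.camera_info(name): a dict with "K" (3x3 intrinsics, pixels), "dist" ([k1, k2, p1, p2, k3] as OpenCV has them; the pictures are not rectified), "cam_to_world" (4x4, takes a point from camera to world coordinates). Camera axes: x right, y up, looking along -z (the intrinsics and any distortion apply to the point x, -y, -z); pixel columns grow to the right and rows downward; lengths in mm; the calibration is good to about 2 mm. A picture is of the moment at which its call begins. camera_info takes no time and is no camera call.
- r.sign_off(): hands the job in; it is judged then, once.
The state is a dict: "clock": time; "joint_pos": joint angles; "dq": joint speeds; "effort": joint torques, N m; "position": TCP position; "eef_rot": TCP orientation; "wrist_force": force on the tool from outside, world axes, zero at the start; "wrist_torque": the same for the moment, N m; "gripper_width": finger opening in mm; "finger_force": force on a finger pad.
Only numpy, scipy, OpenCV 4.12 (cv2) and the standard library are available. Lean on these libraries where they do the work, as an engineer would, in place of code of your own. Each camera call takes 0.05 s, during which the arm holds its last target. There are 200 camera calls.

## Working session

There is one attempt and no reset: what is moved stays moved. The work goes in short steps, Python scripts to look and compute and a tool call to move; the robot and the scene stay as the last step left them, time stands still between calls to the robot, and variables do not carry over. Pictures are saved under pics/ and viewed, at most 10 in all, crops included, and the job is handed in when it is done.

Besides the shell and the picture viewer there is one more tool, called after "Call:" as name(argument=value, ...) on one line, values as JSON. carry_out: Moves the arm, as the interface text tells. Its arguments: {"type":"object","properties":{"rows":{"type":"string"},"grip_force":{"type":"number"}},"required":["rows"]}

```bash
mkdir -p pics; ls; cat > h.py <<'E'
import numpy as np, cv2
from cell import r
def shot(n,tag):
    im,d=r.camera(n); cv2.imwrite(f'pics/{tag}.png',im[:,:,::-1].copy()); np.savez(f'{tag}.npz',im=im,d=d); return im,d
def ray(n,px):
    i=r.camera_info(n);K=np.array(i['K'],float);T=np.array(i['cam_to_world'],float)
    p=cv2.undistortPoints(np.array(px,float).reshape(-1,1,2),K,np.array(i['dist'],float)).reshape(-1,2)
    v=np.c_[p[:,0],-p[:,1],-np.ones(len(p))]@T[:3,:3].T
    return T[:3,3],v
def onz(n,px,z):
    o,v=ray(n,px); return o+v*((z-o[2])/v[:,2])[:,None]
def cloud(n,d):
    vv,uu=np.mgrid[0:d.shape[0],0:d.shape[1]]
    o,v=ray(n,np.c_[uu.ravel(),vv.ravel()]); return (o+v*d.reshape(-1,1)).reshape(d.shape+(3,))
def tri(n1,p1,n2,p2):
    o,v=ray(n1,[p1]);q,w=ray(n2,[p2]);v=v[0];w=w[0]
    s=np.linalg.lstsq(np.c_[v,-w],q-o,rcond=None)[0];a=o+s[0]*v;b=q+s[1]*w
    return (a+b)/2,np.linalg.norm(a-b)
E
python3 - <<'E'
from h import *
a,_=shot('scene','s0');b,_=shot('top','t0')
for n in('scene','top'):
    print(n,np.round(r.camera_info(n)['cam_to_world'],2).tolist(),r.camera_info(n)['K'])
print(r.read_state(), r.grip_depth)
E
```

```text
pics
scene [[-0.85, 0.32, -0.43, -21.13], [-0.53, -0.51, 0.68, 610.49], [-0.0, 0.8, 0.6, 861.26], [0.0, 0.0, 0.0, 1.0]] [[480.99483844   0.         283.55772438]
 [  0.         480.99483844 206.47555169]
 [  0.           0.           1.        ]]
top [[0.02, 1.0, -0.05, 474.75], [-1.0, 0.02, 0.0, -274.34], [0.0, 0.05, 1.0, 1014.03], [0.0, 0.0, 0.0, 1.0]] [[407.6579677    0.         290.11271232]
 [  0.         407.6579677  202.12056055]
 [  0.           0.           1.        ]]
{'clock': 0.1, 'joint_pos': array([-1.37812323e+00,  8.78950672e-02,  1.37207876e+00, -9.27056064e-06,
        1.68361700e+00, -1.03109725e-01]), 'dq': array([-3.58353610e-04, -1.27171731e-03, -3.36722656e-03,  4.37024766e-05,
        1.96329739e-03,  4.89604493e-04]), 'effort': array([ 2.63321308e-03, -3.41251194e+01, -3.03301978e+01,  7.20780459e-02,
        3.03666014e-02, -9.29502994e-05]), 'position': array([ 160.21123519, -525.63302799,  204.42595643]), 'eef_rot': array([-9.97880508e-04,  9.89083566e-01,  1.47352304e-01, -4.93276199e-05]), 'wrist_force': array([ 0.37464539, -0.85485107, -0.65380956]), 'wrist_torque': array([ 0.01045292, -0.00149312, -0.00237922]), 'finger_force': 0.0, 'gripper_width': 94.1355101369801} 18.8
```

View pics/s0.png

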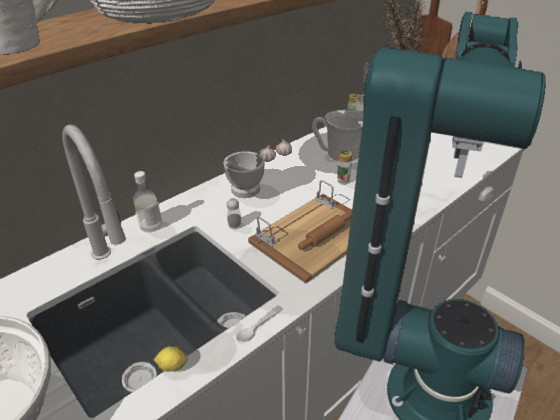

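View pics/t0.png

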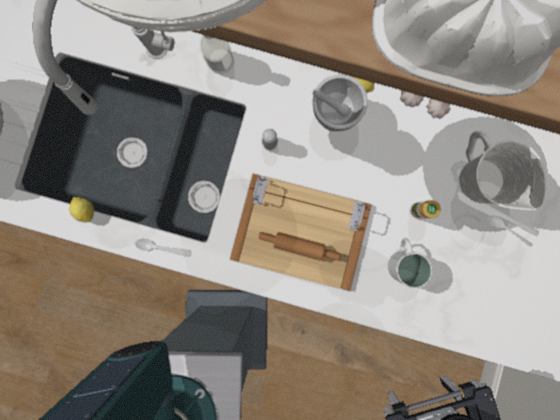

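The top view shows the board's corners near (255,178), (372,207), (352,290) and (231,260), and the pin from (260,237) to (347,258). The left clip is near (268,195) and the right near (370,218). The spice jar is at (427,209), the mug at (414,266), the shaker at (270,139) and the spoon at (165,247). I'll enlarge this area and measure it.

```bash
python3 - <<'E'
from h import *
a=np.load('t0.npz');im=a['im'][165:300,220:400]
cv2.imwrite('pics/t0c.png',cv2.resize(im,None,fx=4.4,fy=4.4,interpolation=cv2.INTER_CUBIC)[:,:,::-1])
b=np.load('s0.npz');im=b['im'][170:285,235:370]
cv2.imwrite('pics/s0c.png',cv2.resize(im,None,fx=5,fy=5,interpolation=cv2.INTER_CUBIC)[:,:,::-1])
# board corners, pin
I=a['im'];C=cloud('top',a['d'])
hsv=cv2.cvtColor(I,cv2.COLOR_RGB2HSV)
roi=np.zeros(I.shape[:2],bool);roi[170:296,225:378]=1
m=(roi&(hsv[...,1]>70)&(C[...,2]<40)).astype(np.uint8)
m=cv2.morphologyEx(m,cv2.MORPH_CLOSE,np.ones((9,9)));m=cv2.morphologyEx(m,cv2.MORPH_OPEN,np.ones((7,7)))
c=max(cv2.findContours(m,0,2)[0],key=cv2.contourArea)
w=onz('top',c.reshape(-1,2),18)[:,:2].astype(np.float32)
print('board rect',cv2.minAreaRect(w))
for n,d in(('top',a['d']),('scene',b['d'])):
    P=cloud(n,d);M=(P[...,0]>350)&(P[...,0]<700)&(P[...,1]>-450)&(P[...,1]<-50)
    z=P[...,2]
    s=M&(abs(z-18)<4); print(n,'board z',np.median(z[s]),s.sum())
    s=M&(z>40)&(z<66)
    H=cv2.cvtColor((a if n=='top' else b)['im'],cv2.COLOR_RGB2HSV)
    s&=(H[...,1]>100)
    k,l,st,ce=cv2.connectedComponentsWithStats(s.astype(np.uint8))
    for i in range(1,k):
        if st[i,4]>40:
            q=P[l==i];print(n,st[i],q.mean(0).round(1),q.min(0).round(),q.max(0).round())
E
```

```text
board rect ((452.97894287109375, -301.4278259277344), (300.07318115234375, 215.5159912109375), 76.26890563964844)
top board z 19.065782782296537 8472
top [ 259  232   82   29 1096] [ 419.6 -298.6   52.9] [ 387. -395.   40.] [ 451. -202.   63.]
scene board z 17.06226456973741 3999
scene [298 212  53  36 591] [ 418.  -285.9   50.3] [ 389. -393.   40.] [ 452. -198.   60.]
```

View pics/t0c.png

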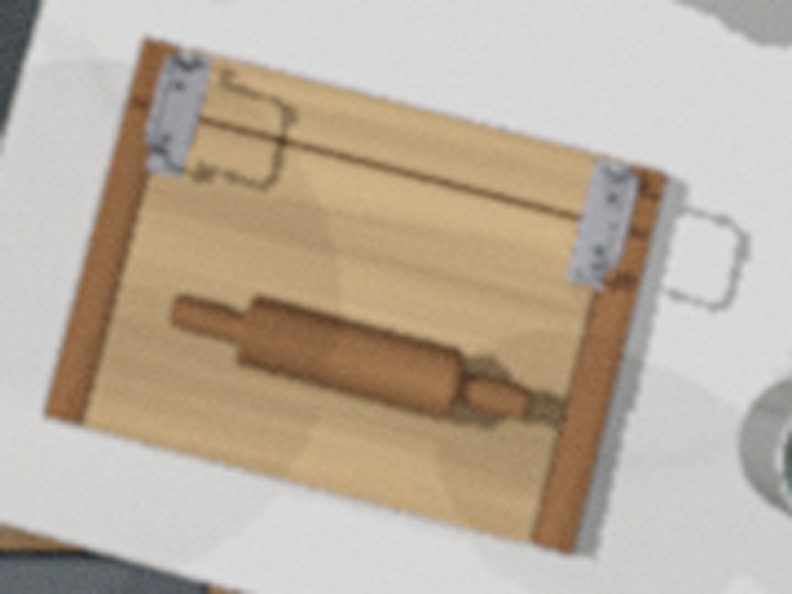

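View pics/s0c.png

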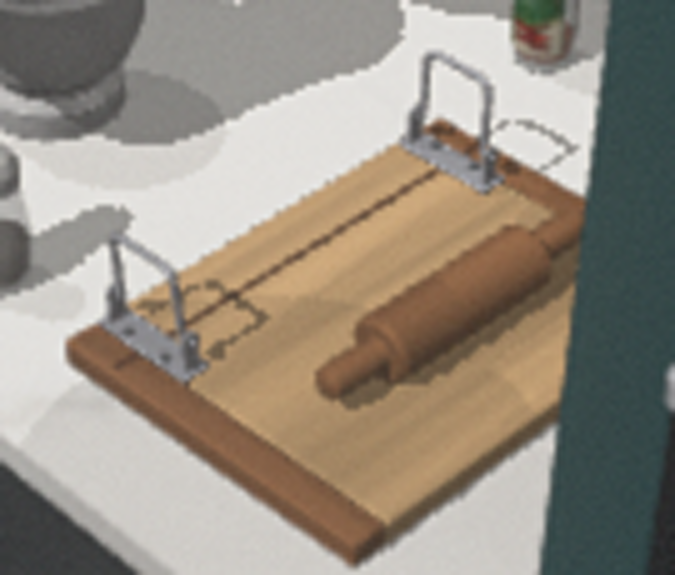

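The crops show the line from top crop (135,100) to (645,235) and the pin's end faces at (173,311) and (527,401). The left bar in the scene crop runs (115,240)–(176,270) and the right bar (432,55)–(490,88). The dark U shapes are shadows.

```bash
cat >> h.py <<'E'
def tc(p): return np.array(p,float)/4.4+[220,165]-0.4
def sc(p): return np.array(p,float)/5+[235,170]-0.4
E
python3 - <<'E'
from h import *
a=onz('top',tc([[135,100],[580,216],[205,120],[638,233]]),18);print('line top',a.round(1).tolist())
s=onz('scene',sc([[118,362],[230,298],[300,255],[436,173]]),18);print('line scene',s.round(1).tolist())
for P in(a,s):
    e=P[0]-P[-1];print('yaw deg',np.degrees(np.arctan2(-e[0],e[1])))
# board corners
ct=onz('top',tc([[147,38],[667,173],[575,553],[45,417]]),18);print('corners top',ct.round(1).tolist(),ct.mean(0))
cs=onz('scene',sc([[68,348],[440,121],[362,563-14]]),18);print('corners scene',cs.round(1).tolist())
m=r and np.load('t0.npz')
I=m['im'];H=cv2.cvtColor(I,cv2.COLOR_RGB2HSV)
# pin mask in top by color
k=((H[...,1]>110)).astype(np.uint8);k[:225]=0;k[265:]=0;k[:,:257]=0;k[:,343:]=0
kk,l,st,ce=cv2.connectedComponentsWithStats(k);i=1+np.argmax(st[1:,4]);print(st[i],ce[i])
c=cv2.findContours((l==i).astype(np.uint8),0,1)[0][0]
w=onz('top',c.reshape(-1,2),38)[:,:2].astype(np.float32);print('pin rect',cv2.minAreaRect(w))
e=onz('top',tc([[173,311],[527,401]]),38);print('pin ends',e.round(1).tolist())
e=e[0]-e[1];print('pin yaw',np.degrees(np.arctan2(-e[0],e[1])),np.linalg.norm(e))
E
```

```text
line top [[559.0, -176.7, 18.0], [498.2, -425.1, 18.0], [548.4, -215.9, 18.0], [489.3, -457.3, 18.0]]
line scene [[560.7, -178.1, 18.0], [538.9, -255.6, 18.0], [526.0, -309.0, 18.0], [498.2, -418.8, 18.0]]
yaw deg -13.953579753403023
yaw deg -14.548465678105613
corners top [[593.8, -182.7, 18.0], [522.9, -473.2, 18.0], [312.9, -423.7, 18.0], [382.8, -130.6, 18.0]] [ 453.06802902 -302.57118294   18.        ]
corners scene [[590.1, -173.3, 18.0], [521.8, -467.2, 18.0], [379.6, -126.1, 18.0]]
[ 259  232   83   29 1066] [299.80487805 245.99437148]
pin rect ((419.3055114746094, -299.0293273925781), (202.9790802001953, 38.61104965209961), 75.30530548095703)
pin ends [[442.8, -201.6, 38.0], [397.2, -394.1, 38.0]]
pin yaw -13.336244351661012 197.84681287475283
```

```bash
cat >> h.py <<'E'
YAW=np.radians(-13.8); X=np.array([np.cos(YAW),np.sin(YAW),0]);Y=np.array([-np.sin(YAW),np.cos(YAW),0]);L=np.array([523.8,-318,18.])
def b2w(p): return L+p[0]*X+p[1]*Y+np.array([0,0,p[2]])   # board coords rel. to line midpoint, z above board
def w2b(p): q=np.asarray(p)-L; return np.stack([q@X,q@Y,q[...,2]],-1)
from scipy.spatial.transform import Rotation as R
def shift(pb):  # tool-frame shift (mm) to TCP target in board coords + turn about tool z
    s=r.read_state();q=R.from_quat(np.roll(s['eef_rot'],-1));x=q.apply([1,0,0])
    d=q.inv().apply(b2w(pb)-s['position'])
    return d.round(1), round(-(YAW-np.arctan2(x[1],x[0])),3), w2b(s['position']).round(1), s['wrist_force'].round(1), s['clock']
E
python3 - <<'E'
from h import *
def plane(px):
    o,v=ray('scene',sc([px]));t=(L-o)@X/(v[0]@X);return w2b(o+t*v[0])
for n,p,s in(('L',[[146,255],[115,240],[176,270]],1),('R',[[461,72],[432,55],[490,88]],-1)):
    b=plane(p[0]);th=np.arctan2(120-s*b[1],b[2]-20);print(n,b.round(1),'joint',th+.35,'r',np.hypot(120-s*b[1],b[2]-20))
d=np.load('t0.npz')['d'];P=cloud('top',d);B=w2b(P)
m=(B[...,1]<-155)&(B[...,2]>10)&(B[...,1]>-330)&(abs(B[...,0]+50)<160)
k,l,st,ce=cv2.connectedComponentsWithStats(m.astype(np.uint8))
for i in range(1,k):
    if st[i,4]>60:q=B[l==i];print(st[i],ce[i].round(),'min',q.min(0).round(),'max',q.max(0).round())
print(shift([-160,-4,70]))
E
```

```text
L [ -0.  124.2  63.1] joint 0.25353665113026325 r 43.34552012368498
R [   0.  -122.4   63. ] joint 0.2952423645369927 r 43.082602191685424
[412 200  29  19 453] [427. 209.] min [  30. -288.   10.] max [  71. -246.   94.]
[390 238  42  51 816] [411. 266.] min [-131. -307.   10.] max [ -25. -227.   77.]
(array([ 268.7, -170.8,  116.8]), np.float64(0.537), array([-303.6, -288.4,  186.4]), array([ 0.4, -0.9, -0.7]), 0.1)
```

The manual's scale: shifts go in shares of 80 cm and turns go in shares of 90 degrees. Converting my numbers, 0.2687 m / 0.8 = 0.3359, 0.268 m / 0.8 = 0.335, 0.537 rad / 1.5708 = 0.3419.

Call:
carry_out(rows="0.025 -0.0163 0 0 0 0.0318 0.64; 0.075 -0.05 0.0125 0 0 0.0891 0.64; 0.1375 -0.0875 0.0313 0 0 0.1592 0.64; 0.2 -0.1275 0.0563 0 0 0.2292 0.64; 0.2563 -0.1625 0.075 0 0 0.2865 0.64; 0.3 -0.1913 0.1 0 0 0.3247 0.64; 0.325 -0.2075 0.125 0 0 0.3419 0.64; 0.335 -0.2138 0.1438 0 0 0.3419 0.64; 0.3359 -0.2138 0.1463 0 0 0.3419 0.64; 0.3359 -0.2138 0.1463 0 0 0.3419 0.64; 0.3359 -0.2138 0.1463 0 0 0.3419 0.64")

```text
clock: 1.48
position: [367.5, -285.4, 89.4]
eef_rot: [0.001, 0.993, -0.121, 0.001]
wrist_force: [-0.3, -0.2, 0.3]
gripper_width: 60.0
finger_force: 0.0
```

```bash
python3 - <<'E'
from h import *
a,_=shot('top','t1');b,_=shot('scene','s1')
print(shift([-160,-4,10]),r.read_state()['gripper_width'])
z=np.hstack([cv2.resize(a[190:290,220:400],None,fx=2.2,fy=2.2)[:220,:396],cv2.resize(b[170:280,235:435],None,fx=2,fy=2)])
cv2.imwrite('pics/c1.png',cv2.resize(z[:,:796],None,fx=1,fy=1)[:,:,::-1])
E
```

```text
(array([-0.5, -1.5, 61.3]), np.float64(-0.002), array([-159.6,   -5.4,   71.3]), array([-0.7,  1.2, -0.3]), 1.575) 60.29219335663566
```

View pics/c1.png

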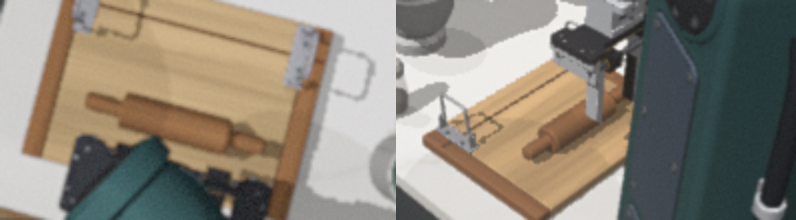

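To row units: 0.061 m / 0.8 = 0.0763, 0.06 m / 0.8 = 0.075.

Call:
carry_out(rows="0 -0.0019 0.025 0 0 0 0.64; 0 -0.0019 0.0563 0 0 0 0.64; 0 -0.0019 0.075 0 0 0 0.64; 0 -0.0019 0.0763 0 0 0 0.64; 0.01 -0.0019 0.0763 0 0 0 0.64; 0.02 -0.0019 0.0763 0 0 0 0.64; 0.0275 -0.0019 0.0763 0 0 0 0.64; 0.0325 -0.0019 0.0763 0 0 0 0.64; 0.0375 -0.0019 0.0763 0 0 0 0.64; 0.0425 -0.0019 0.0763 0 0 0 0.64; 0.0475 -0.0019 0.0763 0 0 0 0.64; 0.0525 -0.0019 0.0763 0 0 0 0.64")

```text
clock: 3.08
position: [408.9, -292.9, 27.5]
eef_rot: [0.0, 0.993, -0.12, 0.0]
wrist_force: [-0.0, 0.3, -0.5]
gripper_width: 60.0
finger_force: 0.1
```

To row units: 0.055 m / 0.8 = 0.0688, 0.054 m / 0.8 = 0.0675.

Call:
carry_out(rows="0.005 0 0 0 0 0 0.64; 0.0125 0 0 0 0 0 0.64; 0.02 0 0 0 0 0 0.64; 0.0275 0 0 0 0 0 0.64; 0.035 0 0 0 0 0 0.64; 0.0425 0 0 0 0 0 0.64; 0.05 0 0 0 0 0 0.64; 0.0563 0 0 0 0 0 0.64; 0.0613 0 0 0 0 0 0.64; 0.065 0 0 0 0 0 0.64; 0.0675 0 0 0 0 0 0.64; 0.0688 0 0 0 0 0 0.64")

```text
clock: 4.58
position: [462.1, -306.0, 27.5]
eef_rot: [0.0, 0.993, -0.12, -0.0]
wrist_force: [-0.0, 0.1, 0.9]
gripper_width: 59.9
finger_force: 0.2
```

To row units: -0.09 m / 0.8 = -0.1125, -0.05 m / 0.8 = -0.0625.

Call:
carry_out(rows="0 0 0 0 0 0 0.64; 0 0 0 0 0 0 0.64; -0.025 0 0 0 0 0 0.64; -0.0625 0 0 0 0 0 0.64; -0.1125 0 0 0 0 0 0.64; -0.1125 0 0 0 0 0 0.64")

```text
clock: 5.32
position: [372.5, -283.4, 26.9]
eef_rot: [-0.0, 0.993, -0.121, -0.001]
wrist_force: [-0.4, -0.0, -0.3]
gripper_width: 60.5
finger_force: 0.0
```

```bash
cat >> h.py <<'E'
def pin(tag):
    im,d=shot('top',tag);B=w2b(cloud('top',d));H=cv2.cvtColor(im,cv2.COLOR_RGB2HSV)
    for xy in [1]:
        m=((H[...,1]>110)&(abs(B[...,0]+60)<95)&(abs(B[...,1])<112)&(B[...,2]>7)&(B[...,2]<48)).astype(np.uint8)
        m=cv2.morphologyEx(m,cv2.MORPH_OPEN,np.ones((3,3)))
        k,l,st,ce=cv2.connectedComponentsWithStats(m);i=1+np.argmax(st[1:,4])
        c=max(cv2.findContours((l==i).astype(np.uint8),0,1)[0],key=cv2.contourArea)
        q=w2b(onz('top',c.reshape(-1,2),38));vv,uu=np.nonzero(l==i);Q=w2b(onz('top',np.c_[uu,vv],38))
        body=Q[abs(Q[:,1]-Q[:,1].mean())<45]
        # centreline: midpoint of x extent in y bins
        ys=np.arange(-95,96,6.);mid=[];yy=[]
        for y in ys:
            s=Q[abs(Q[:,1]-y)<3]
            if len(s)>4: mid.append((s[:,0].min()+s[:,0].max())/2);yy.append(y)
        f=np.polyfit(yy,mid,1)
        print('pin n',st[i,4],'rect',cv2.minAreaRect(q[:,:2].astype(np.float32)),'y range',q[:,1].min().round(1),q[:,1].max().round(1),'x at y0',f[1].round(2),'slope deg',np.degrees(f[0]).round(2))
        # dark line: darkest pixel near x=0 per y
        px=[]
        for y in np.arange(-85,86,5.):
            xs=np.arange(-9,12,.5);g=cv2.cvtColor(im,cv2.COLOR_RGB2GRAY).astype(np.float32)
            i_=r.camera_info('top');T=np.linalg.inv(np.array(i_['cam_to_world']))
            W=np.array([b2w([x,y,0]) for x in xs]);Pc=W@T[:3,:3].T+T[:3,3];Pc=Pc*[1,-1,-1]
            u=cv2.projectPoints(Pc,np.zeros(3),np.zeros(3),np.array(i_['K']),np.array(i_['dist']))[0].reshape(-1,2).astype(np.float32)
            v=cv2.remap(g,u[:,0].copy(),u[:,1].copy(),1).ravel();w=np.clip(np.median(v)-12-v,0,None)
            if w.max()>10: px.append((y,(w*xs).sum()/w.sum()))
        if len(px)>5:
            px=np.array(px);f=np.polyfit(px[:,0],px[:,1],1);print('line n',len(px),'x at y0',f[1].round(2),'slope',np.degrees(f[0]).round(2))
E
python3 - <<'E'
from h import *
pin('t2');print(shift([-28,-4,10]))
E
```

```text
pin n 1032 rect ((-34.653709411621094, -5.927406311035156), (199.0308837890625, 38.37135696411133), 89.95054626464844) y range -105.4 93.6 x at y0 -34.48 slope deg 0.37
line n 35 x at y0 -0.54 slope -0.21
(array([125.4,   0.8,  -0.4]), np.float64(-0.001), array([-153.4,   -3. ,    9.6]), array([ 0.5, -0.6, -0.1]), 5.375)
```

```bash
python3 - <<'E'
from h import *
im=np.load('t2.npz')['im'];H=cv2.cvtColor(im,cv2.COLOR_RGB2HSV)
i_=r.camera_info('top');T=np.linalg.inv(np.array(i_['cam_to_world']))
def samp(x,ys,ch):
    W=np.array([b2w([x,y,0]) for y in ys]);Pc=(W@T[:3,:3].T+T[:3,3])*[1,-1,-1]
    u=cv2.projectPoints(Pc,np.zeros(3),np.zeros(3),np.array(i_['K']),np.array(i_['dist']))[0].reshape(-1,2).astype(np.float32)
    return cv2.remap(ch,u[:,0].copy(),u[:,1].copy(),1).ravel()
for nm,xs in(('plates',(-12,-8,8,12)),('caps',(-70,-90))):
    for s in(1,-1):
        ys=np.arange(95,165,3.)*s
        print(nm,s,[(int(y),int(v)) for y,v in zip(ys,np.mean([samp(x,ys,H[...,1]) for x in xs],0))])
E
```

```text
plates 1 [(95, 89), (98, 88), (101, 88), (104, 91), (107, 85), (110, 30), (113, 10), (116, 10), (119, 11), (122, 10), (125, 11), (128, 12), (131, 11), (134, 14), (137, 76), (140, 132), (143, 135), (146, 135), (149, 82), (152, 16), (155, 3), (158, 2), (161, 3), (164, 4)]
plates -1 [(-95, 86), (-98, 84), (-101, 85), (-104, 85), (-107, 84), (-110, 50), (-113, 10), (-116, 10), (-119, 10), (-122, 9), (-125, 10), (-128, 9), (-131, 5), (-134, 7), (-137, 39), (-140, 123), (-143, 134), (-146, 132), (-149, 108), (-152, 31), (-155, 2), (-158, 3), (-161, 3), (-164, 1)]
caps 1 [(95, 87), (98, 88), (101, 87), (104, 86), (107, 89), (110, 87), (113, 88), (116, 88), (119, 87), (122, 86), (125, 89), (128, 104), (131, 129), (134, 131), (137, 130), (140, 130), (143, 131), (146, 130), (149, 80), (152, 17), (155, 3), (158, 4), (161, 2), (164, 4)]
caps -1 [(-95, 87), (-98, 89), (-101, 89), (-104, 90), (-107, 89), (-110, 91), (-113, 90), (-116, 89), (-119, 90), (-122, 88), (-125, 92), (-128, 111), (-131, 124), (-134, 131), (-137, 129), (-140, 132), (-143, 129), (-146, 136), (-149, 116), (-152, 32), (-155, 2), (-158, 3), (-161, 5), (-164, 3)]
```

To row units: 0.125 m / 0.8 = 0.1563, 0.115 m / 0.8 = 0.1438.

Call:
carry_out(rows="0 0.0125 -0.0375 0 0 0 0.1; 0.0125 0.0563 -0.0625 0 0 0 0; 0.0438 0.1063 -0.0625 0 0 0 0; 0.0875 0.1438 -0.0625 0 0 0 0; 0.125 0.1563 -0.0625 0 0 0 0; 0.1388 0.1563 -0.0625 0 0 0 0; 0.1388 0.1563 -0.05 0 0 0 0; 0.1388 0.1563 -0.025 0 0 0 0; 0.1388 0.1563 -0.0063 0 0 0 0; 0.1388 0.1563 -0.0038 0 0 0 0; 0.1388 0.1563 -0.0038 0 0 0 0")

```text
clock: 6.75
position: [452.3, -432.2, 30.4]
eef_rot: [-0.0, 0.993, -0.12, -0.0]
wrist_force: [0.5, 0.5, 0.4]
gripper_width: 0.2
finger_force: 0.0
```

```bash
python3 - <<'E'
from h import *
print(shift([-42,-113.5,12]),r.read_state()['gripper_width'])
E
```

```text
(array([  0.1, -14.5,   0.4]), np.float64(-0.0), array([ -42.2, -128. ,   12.4]), array([0.5, 0.5, 0.4]), 6.75) 0.2321821950827977
```

Nudge it endwise slowly, back off, lift and return behind the pin.

To row units: -0.0145 m / 0.8 = -0.0181, -0.014 m / 0.8 = -0.0175.

Call:
carry_out(rows="0 -0.005 0 0 0 0 0; 0 -0.0088 0 0 0 0 0; 0 -0.0113 0 0 0 0 0; 0 -0.0131 0 0 0 0 0; 0 -0.015 0 0 0 0 0; 0 -0.0165 0 0 0 0 0; 0 -0.0175 0 0 0 0 0; 0 -0.0181 0 0 0 0 0; 0 -0.0181 0 0 0 0 0; 0 -0.0125 0 0 0 0 0; 0 0 0 0 0 0 0; 0 0 0 0 0 0 0")

```text
clock: 8.25
position: [452.4, -432.9, 30.1]
eef_rot: [-0.0, 0.993, -0.121, -0.0]
wrist_force: [-0.1, -0.1, 0.1]
gripper_width: 0.2
finger_force: 0.2
```

To row units: -0.126 m / 0.8 = -0.1575, -0.125 m / 0.8 = -0.1563.

Call:
carry_out(rows="0 0 -0.025 0 0 0 0.3; 0 0 -0.0625 0 0 0 0.64; -0.0375 -0.025 -0.0688 0 0 0 0.64; -0.075 -0.075 -0.0688 0 0 0 0.64; -0.1 -0.125 -0.0688 0 0 0 0.64; -0.1 -0.1563 -0.0688 0 0 0 0.64; -0.1 -0.1575 -0.0688 0 0 0 0.64; -0.1 -0.1575 -0.0688 0 0 0 0.64")

```text
clock: 9.25
position: [405.5, -291.9, 86.6]
eef_rot: [0.001, 0.993, -0.12, 0.001]
wrist_force: [-0.3, -0.2, -0.5]
gripper_width: 60.3
finger_force: 0.0
```

```bash
python3 - <<'E'
from h import *
pin('t3');print(shift([-28.8,-1,10]))
E
```

```text
pin n 1007 rect ((-34.30908203125, -2.9912948608398438), (199.09548950195312, 38.00277328491211), 89.43809509277344) y range -102.5 96.5 x at y0 -34.37 slope deg 0.42
line n 35 x at y0 -0.54 slope -0.18
(array([92.3, -2.2, 58.4]), np.float64(-0.001), array([-121.2,   -3. ,   68.3]), array([ 0.1,  0.6, -0.5]), 9.3)
```

To row units: 0.071 m / 0.8 = 0.0888, -0.001 m / 0.8 = -0.0013.

Call:
carry_out(rows="0 -0.0013 0.0375 0 0 0 0.64; 0.0063 -0.0013 0.0688 0 0 0 0.64; 0.025 -0.0013 0.0731 0 0 0 0.64; 0.0438 -0.0013 0.0731 0 0 0 0.64; 0.0588 -0.0013 0.0731 0 0 0 0.64; 0.0663 -0.0013 0.0731 0 0 0 0.64; 0.07 -0.0013 0.0731 0 0 0 0.64; 0.0725 -0.0013 0.0731 0 0 0 0.64; 0.075 -0.0013 0.0731 0 0 0 0.64; 0.0788 -0.0013 0.0731 0 0 0 0.64; 0.0838 -0.0013 0.0731 0 0 0 0.64; 0.0888 -0.0013 0.0731 0 0 0 0.64")

```text
clock: 10.8
position: [474.5, -307.0, 27.0]
eef_rot: [0.0, 0.993, -0.12, 0.0]
wrist_force: [-0.9, -0.1, -0.1]
gripper_width: 60.2
finger_force: 0.1
```

```bash
python3 - <<'E'
from h import *
print(shift([-28.8,-4,10]))
E
```

```text
(array([21.7,  2.9, -1. ]), np.float64(-0.0), array([-50.5,  -1.1,   9. ]), array([-0.9, -0.1, -0.1]), 10.8)
```

To row units: 0.0213 m / 0.8 = 0.0266, 0.0207 m / 0.8 = 0.0259.

Call:
carry_out(rows="0.0044 0 0 0 0 0 0.64; 0.0088 0 0 0 0 0 0.64; 0.0125 0 0 0 0 0 0.64; 0.0156 0 0 0 0 0 0.64; 0.0181 0 0 0 0 0 0.64; 0.0206 0 0 0 0 0 0.64; 0.0225 0 0 0 0 0 0.64; 0.0238 0 0 0 0 0 0.64; 0.025 0 0 0 0 0 0.64; 0.0259 0 0 0 0 0 0.64; 0.0266 0 0 0 0 0 0.64; 0.0266 0 0 0 0 0 0.64")

```text
clock: 12.3
position: [494.9, -312.0, 27.0]
eef_rot: [0.0, 0.993, -0.12, 0.0]
wrist_force: [-0.8, 0.4, -0.5]
gripper_width: 60.3
finger_force: 0.0
```

To row units: -0.09 m / 0.8 = -0.1125, -0.06 m / 0.8 = -0.075.

Call:
carry_out(rows="0 0 0 0 0 0 0.64; 0 0 0 0 0 0 0.64; -0.005 0 0 0 0 0 0.64; -0.025 0 0 0 0 0 0.64; -0.0625 0 -0.0125 0 0 0 0.64; -0.1125 0 -0.05 0 0 0 0.64; -0.1125 0 -0.075 0 0 0 0.64; -0.1125 0 -0.075 0 0 0 0.64")

```text
clock: 13.3
position: [408.2, -291.4, 89.1]
eef_rot: [0.001, 0.993, -0.121, 0.002]
wrist_force: [-0.0, -0.3, -0.8]
gripper_width: 60.3
finger_force: 0.0
```

```bash
python3 - <<'E'
from h import *
pin('t4');shot('scene','s4');print(shift([0,0,0]))
im=np.load('t4.npz')['im'][165:300,220:400]
b=np.load('s4.npz')['im'][180:270,235:355]
cv2.imwrite('pics/c4.png',np.hstack([cv2.resize(im,(400,300),interpolation=2),cv2.resize(b,(400,300),interpolation=2)])[:,:,::-1])
E
```

```text
pin n 1022 rect ((-1.1939678192138672, -3.5988006591796875), (201.08697509765625, 38.60361862182617), 89.6019515991211) y range -104.1 96.9 x at y0 -1.09 slope deg 0.51
(array([119.7,  -0.9,  68.6]), np.float64(-0.0), array([-119.6,   -0.9,   68.6]), array([-0.4, -0.9, -0.6]), 13.4)
```

View pics/c4.png

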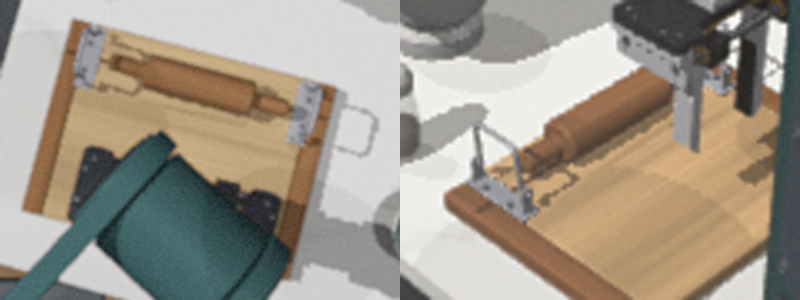

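Pin and line now agree within 0.6 mm and about 0.6°. Next is the left clip: approach it from outside at y'=165 with the fingers closed.

To row units: -0.166 m / 0.8 = -0.2075, -0.16 m / 0.8 = -0.2.

Call:
carry_out(rows="0 -0.0188 -0.0125 0 0 0 0.2; 0.0063 -0.0688 -0.0313 0 0 0 0; 0.025 -0.125 -0.0313 0 0 0 0; 0.0563 -0.175 -0.0313 0 0 0 0; 0.1 -0.2 -0.0313 0 0 0 0; 0.1375 -0.2075 -0.0313 0 0 0 0; 0.1488 -0.2075 -0.025 0 0 0 0; 0.1488 -0.2075 -0.0063 0 0 0 0; 0.1488 -0.2075 0.015 0 0 0 0; 0.1488 -0.2075 0.0231 0 0 0 0; 0.1488 -0.2075 0.0231 0 0 0 0")

```text
clock: 14.78
position: [561.5, -157.6, 67.4]
eef_rot: [-0.0, 0.993, -0.121, -0.001]
wrist_force: [-0.7, 0.0, 0.3]
gripper_width: 0.2
finger_force: 0.0
```

Call:
carry_out(rows="0 0.0125 0 0 0 0 0; 0 0.025 0 0 0 0 0; 0 0.0338 0 0 0 0 0; 0 0.0413 0 0 0 0 0; 0 0.0488 0 0 0 0 0; 0 0.0563 0 0 0 0 0; 0 0.0638 0 0 0 0 0; 0 0.07 0 0 0 0 0; 0 0.0763 0 0 0 0 0; 0 0.0813 0 0 0 0 0; 0 0.0863 0 0 0 0 0; 0 0.0863 0 0 0 0 0")

```text
clock: 16.27
position: [546.1, -225.1, 68.6]
eef_rot: [0.0, 0.993, -0.121, 0.0]
wrist_force: [0.3, 0.1, 0.2]
gripper_width: 0.5
finger_force: 0.0
```

```bash
python3 - <<'E'
from h import *
print(shift([0,80,60]));shot('scene','s5')
b=np.load('s5.npz')['im'][180:270,235:355]
cv2.imwrite('pics/c5.png',cv2.resize(b,(640,480),interpolation=2)[:,:,::-1])
E
```

```text
(array([ 0.5, 15.5, -9.4]), np.float64(-0.001), array([-0.4, 95.5, 50.6]), array([0.3, 0.1, 0.2]), 16.275)
```

View pics/c5.png

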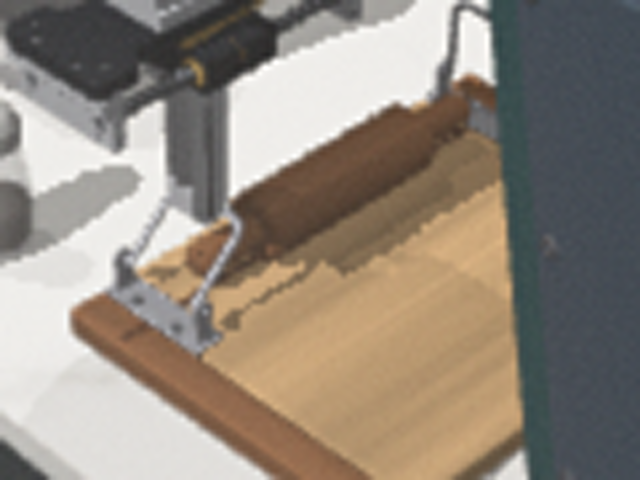

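To row units: 0.0155 m / 0.8 = 0.0194, 0.0145 m / 0.8 = 0.0181.

Call:
carry_out(rows="0 0 -0.005 0 0 0 0; 0 0 -0.0125 0 0 0 0; 0 0.01 -0.0125 0 0 0 0; 0 0.0194 -0.0125 0 0 0 0; 0 0.0194 -0.0063 0 0 0 0; 0 0.0194 0.0013 0 0 0 0; 0 0.0194 0.0075 0 0 0 0; 0 0.0194 0.0125 0 0 0 0; 0 0.0194 0.0163 0 0 0 0; 0 0.0194 0.0181 0 0 0 0; 0 0.0194 0.0181 0 0 0 0")

```text
clock: 17.7
position: [540.5, -249.7, 57.1]
eef_rot: [0.01, 0.993, -0.122, 0.0]
wrist_force: [-9.8, -18.4, 8.6]
gripper_width: 0.8
finger_force: 9.8
```

```bash
python3 - <<'E'
from h import *
print(shift([0,80,35]))
E
```

```text
(array([ 0. , -9.8,  3.9]), np.float64(-0.003), array([-0.1, 70.3, 39.1]), array([ -9.8, -18.4,   8.6]), 17.7)
```

```bash
python3 - <<'E'
from h import *
shot('scene','s6');shot('top','t6')
b=np.load('s6.npz')['im'][180:270,235:355];a=np.load('t6.npz')['im'][150:270,230:390]
cv2.imwrite('pics/c6.png',np.hstack([cv2.resize(b,(480,360),interpolation=2),cv2.resize(a,(320,240),interpolation=2)[np.minimum(np.arange(360),239)]])[:,:,::-1])
E
```

```text
(no output)
```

View pics/c6.png

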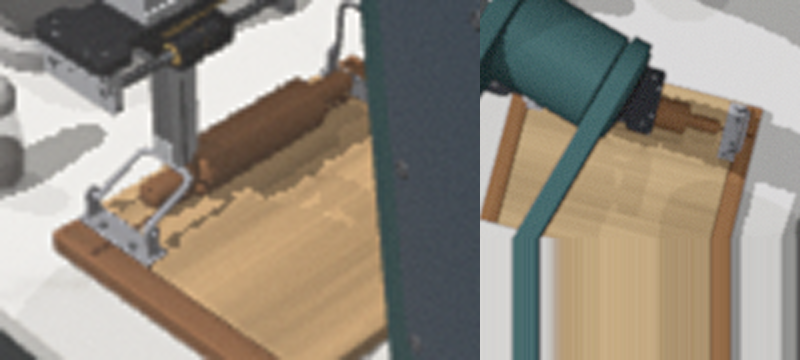

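The bar slid outside the fingers: it crosses in front of them at about (150,155)–(188,175) in the left panel. I'll lift straight out, go behind the bar again and sweep it lower.

To row units: -0.045 m / 0.8 = -0.0563, -0.03 m / 0.8 = -0.0375.

Call:
carry_out(rows="0 0 -0.01 0 0 0 0; 0 0 -0.0225 0 0 0 0; 0 0 -0.0375 0 0 0 0; 0 0 -0.0563 0 0 0 0; 0 0 -0.0563 0 0 0 0")

```text
clock: 18.42
position: [543.7, -239.8, 100.8]
eef_rot: [0.001, 0.993, -0.12, 0.002]
wrist_force: [-0.5, -0.1, -0.0]
gripper_width: 0.4
finger_force: 0.0
```

```bash
python3 - <<'E'
from h import *
print(shift([0,125,38]));shot('scene','s7');pin('t7')
b=np.load('s7.npz')['im'][180:270,235:355]
cv2.imwrite('pics/c7.png',cv2.resize(b,(640,480),interpolation=2)[:,:,::-1])
E
```

```text
(array([ -0.7, -44.3,  44.8]), np.float64(0.0), array([ 0.6, 80.7, 82.8]), array([-0.5, -0.1, -0. ]), 18.425)
pin n 400 rect ((-1.0569171905517578, -62.049774169921875), (37.835201263427734, 84.15156555175781), 0.6100972294807434) y range -104.1 -19.9 x at y0 -1.06 slope deg 0.32
```

View pics/c7.png

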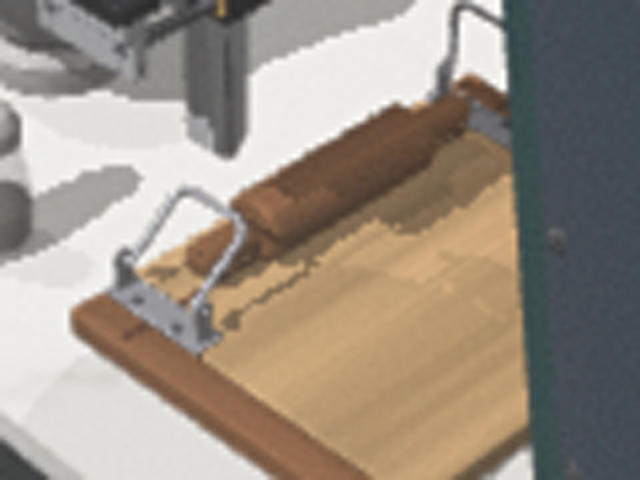

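The clip now stands about halfway over, with its bar from (182,190) to (240,220), and the pin is unchanged. Going outside the bar, lower, and sweeping inward.

To row units: 0.0445 m / 0.8 = 0.0556, -0.044 m / 0.8 = -0.055.

Call:
carry_out(rows="-0.0006 -0.025 0 0 0 0 0; -0.0006 -0.05 0 0 0 0 0; -0.0006 -0.055 0.0063 0 0 0 0; -0.0006 -0.055 0.025 0 0 0 0; -0.0006 -0.055 0.0475 0 0 0 0; -0.0006 -0.055 0.0556 0 0 0 0; -0.0006 -0.0475 0.0556 0 0 0 0; -0.0006 -0.0375 0.0556 0 0 0 0; -0.0006 -0.0288 0.0556 0 0 0 0; -0.0006 -0.0213 0.0556 0 0 0 0; -0.0006 -0.015 0.0556 0 0 0 0; -0.0006 -0.0125 0.0556 0 0 0 0")

```text
clock: 20.02
position: [545.5, -225.5, 52.4]
eef_rot: [-0.005, 0.993, -0.12, 0.0]
wrist_force: [6.6, 10.2, -6.9]
gripper_width: 0.5
finger_force: 5.6
```

```bash
cat >> h.py <<'E'
def bar(im,s):
    "bar estimate: grey pixels in scene image cast on plane x'=0"
    H=cv2.cvtColor(im,cv2.COLOR_RGB2HSV);h,w=im.shape[:2];vv,uu=np.mgrid[0:h,0:w]
    return H
E
python3 - <<'E'
from h import *
print(shift([0,80,50]));shot('scene','s8')
b=np.load('s8.npz')['im'][180:270,235:355]
cv2.imwrite('pics/c8.png',cv2.resize(b,(640,480),interpolation=2)[:,:,::-1])
p=np.array([[212,205]])/5.333+[235,180]-.4;o,v=ray('scene',p);t=(L-o)@X/(v[0]@X);print('bar before',w2b(o+t*v[0]))
E
```

```text
(array([  0.9,  14.8, -15.8]), np.float64(0.0), array([-1. , 95. , 34.4]), array([ 6.6, 10.2, -6.9]), 20.025)
bar before [5.64699801e-14 8.65750331e+01 5.12072358e+01]
```

View pics/c8.png

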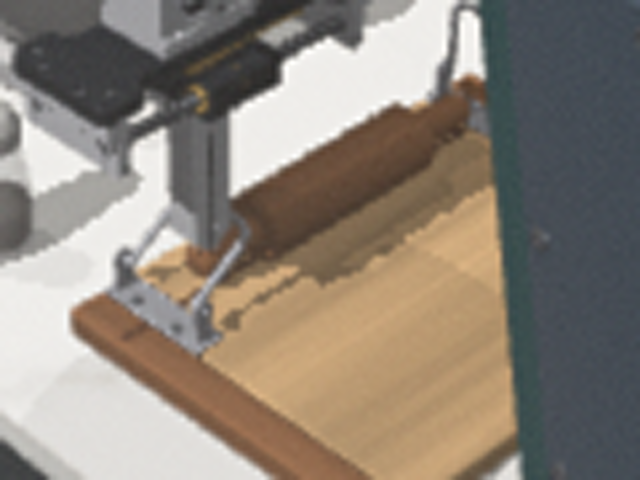

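To row units: -0.06 m / 0.8 = -0.075, -0.055 m / 0.8 = -0.0688.

Call:
carry_out(rows="0 -0.0063 0 0 0 0 0; 0 -0.0188 0 0 0 0 0; 0 -0.025 0 0 0 0 0; 0 -0.025 -0.0188 0 0 0 0; 0 -0.025 -0.0438 0 0 0 0; 0 -0.025 -0.0688 0 0 0 0; 0 -0.025 -0.075 0 0 0 0; 0 -0.025 -0.075 0 0 0 0")

```text
clock: 21.08
position: [549.4, -210.8, 115.3]
eef_rot: [0.0, 0.993, -0.12, 0.001]
wrist_force: [-0.5, -0.4, 0.3]
gripper_width: 0.5
finger_force: 0.0
```

```bash
cat >> h.py <<'E'
def clip(s,tag,names=('scene','top')):
    for n in names:
        im,d=shot(n,tag+n[0]);B=w2b(cloud(n,d));H=cv2.cvtColor(im,cv2.COLOR_RGB2HSV)
        y=B[...,1]*s;z=B[...,2]-(-1 if n=='scene' else 1);rad=np.hypot(120-y,z-20)
        for nm,mx in(('legs',(abs(abs(B[...,0])-24)<5)&(rad>14)),('bar',(abs(B[...,0])<19)&(rad>36))):
            m=mx&(rad<56)&(z>22)&(H[...,1]<60)&(d>0)
            th=np.arctan2(120-y[m],z[m]-20)
            print(n,nm,'n',m.sum(),'joint pct',np.percentile(th+.35,[10,50,90]).round(2) if m.sum() else '', 'mean yz',(y[m].mean().round(1),z[m].mean().round(1)) if m.sum() else '')
E
python3 - <<'E'
from h import *
im=np.load('s7.npz')
# test on the s7 picture
n='scene';B=w2b(cloud(n,im['d']));H=cv2.cvtColor(im['im'],cv2.COLOR_RGB2HSV);y=B[...,1];z=B[...,2]+1;rad=np.hypot(120-y,z-20)
m=(abs(B[...,0])<30)&(rad>36)&(rad<56)&(z>22)&(H[...,1]<60);print('s7 test',m.sum(),np.percentile(np.arctan2(120-y[m],z[m]-20)+.35,[10,50,90]))
clip(1,'c9');print(shift([0,82,60]))
E
```

```text
s7 test 41 [1.13330571 1.17707705 1.25707138]
scene legs n 45 joint pct [1.17 1.26 1.34] mean yz (np.float64(96.0), np.float64(38.5))
scene bar n 23 joint pct [1.22 1.28 1.35] mean yz (np.float64(81.4), np.float64(46.1))
top legs n 0 joint pct  mean yz 
top bar n 0 joint pct  mean yz 
(array([ 1.6, 28.4, 35.7]), np.float64(-0.001), array([ -1.5, 110.4,  95.7]), array([-0.9, -0.6, -0.2]), 21.175)
```

To row units: 0.061 m / 0.8 = 0.0763, 0.06 m / 0.8 = 0.075.

Call:
carry_out(rows="0.0019 0.0188 0 0 0 0 0; 0.0019 0.0363 0.0063 0 0 0 0; 0.0019 0.0363 0.025 0 0 0 0; 0.0019 0.0363 0.045 0 0 0 0; 0.0019 0.0363 0.0525 0 0 0 0; 0.0019 0.0375 0.0563 0 0 0 0; 0.0019 0.0388 0.06 0 0 0 0; 0.0019 0.04 0.0638 0 0 0 0; 0.0019 0.0413 0.0675 0 0 0 0; 0.0019 0.0425 0.0713 0 0 0 0; 0.0019 0.0425 0.075 0 0 0 0; 0.0019 0.0425 0.0763 0 0 0 0")

```text
clock: 22.68
position: [542.3, -243.8, 53.1]
eef_rot: [-0.0, 0.993, -0.12, -0.0]
wrist_force: [-0.8, 0.4, 0.8]
gripper_width: 0.4
finger_force: 0.5
```

```bash
python3 - <<'E'
from h import *
print(shift([0,76,34]));clip(1,'c10',('scene',))
E
```

```text
(array([-0.3,  0.5,  1.1]), np.float64(-0.0), array([ 0.3, 76.5, 35.1]), array([-0.8,  0.4,  0.8]), 22.675)
scene legs n 39 joint pct [1.51 1.58 1.69] mean yz (np.float64(91.2), np.float64(29.7))
scene bar n 70 joint pct [0.98 1.16 1.57] mean yz (np.float64(84.1), np.float64(50.4))
```

To row units: 0.0035 m / 0.8 = 0.0044, 0.003 m / 0.8 = 0.0038.

Call:
carry_out(rows="0 0 0.0013 0 0 0 0; 0 0 0.0025 0 0 0 0; 0 0 0.0038 0 0 0 0; 0 0 0.0044 0 0 0 0; 0 0 0.0044 0 0 0 0")

```text
clock: 23.35
position: [542.7, -244.0, 52.3]
eef_rot: [0.0, 0.993, -0.12, 0.001]
wrist_force: [-3.4, 1.6, 8.2]
gripper_width: 0.5
finger_force: 4.4
```

Call:
carry_out(rows="0 0 -0.0038 0 0 0 0; 0 0 -0.0125 0 0 0 0; 0 0 -0.0375 0 0 0 0; 0 0 -0.0688 0 0 0 0; -0.0375 0 -0.0813 0 0 0 0; -0.0938 0.0125 -0.0813 0 0 0 0; -0.1438 0.0375 -0.0813 0 0 0 0; -0.15 0.075 -0.0813 0 0 0 0; -0.15 0.0938 -0.0813 0 0 0 0; -0.15 0.095 -0.0813 0 0 0 0")

```text
clock: 24.6
position: [408.1, -289.7, 115.0]
eef_rot: [-0.0, 0.993, -0.121, 0.0]
wrist_force: [0.7, 0.4, 1.2]
gripper_width: 0.5
finger_force: 0.0
```

```bash
python3 - <<'E'
from h import *
clip(1,'c11');pin('t11');clip(-1,'c12');print(shift([0,-165,50]))
E
```

```text
scene legs n 38 joint pct [1.48 1.58 1.68] mean yz (np.float64(90.4), np.float64(30.1))
scene bar n 20 joint pct [1.57 1.61 1.65] mean yz (np.float64(76.0), np.float64(34.0))
top legs n 58 joint pct [1.5  1.59 1.65] mean yz (np.float64(89.2), np.float64(30.5))
top bar n 41 joint pct [1.6  1.64 1.74] mean yz (np.float64(73.1), np.float64(32.7))
pin n 943 rect ((-1.5464839935302734, -17.59632110595703), (173.08775329589844, 39.10603332519531), 89.71158599853516) y range -104.1 69.0 x at y0 -1.3 slope deg 0.34
scene legs n 0 joint pct  mean yz 
scene bar n 0 joint pct  mean yz 
top legs n 21 joint pct [0.27 0.31 0.35] mean yz (np.float64(121.8), np.float64(57.8))
top bar n 35 joint pct [0.24 0.28 0.32] mean yz (np.float64(123.4), np.float64(70.0))
(array([119. , 166.4,  46.7]), np.float64(0.001), array([-119.2,    1.2,   96.8]), array([ 0. , -0.1,  0.1]), 24.85)
```

To row units: 0.1665 m / 0.8 = 0.2081, 0.162 m / 0.8 = 0.2025.

Call:
carry_out(rows="0 0.025 0 0 0 0 0; 0.0063 0.075 0 0 0 0 0; 0.025 0.1313 0 0 0 0 0; 0.0563 0.1813 0 0 0 0 0; 0.1 0.2025 0 0 0 0 0; 0.1375 0.2081 0 0 0 0 0; 0.1488 0.2081 0.0063 0 0 0 0; 0.1488 0.2081 0.025 0 0 0 0; 0.1488 0.2081 0.0475 0 0 0 0; 0.1488 0.2081 0.0581 0 0 0 0; 0.1488 0.2081 0.0581 0 0 0 0")

```text
clock: 26.22
position: [482.6, -478.2, 67.0]
eef_rot: [-0.001, 0.993, -0.12, -0.001]
wrist_force: [0.5, 0.2, 0.4]
gripper_width: 0.7
finger_force: 0.0
```

To row units: -0.067 m / 0.8 = -0.0838, -0.064 m / 0.8 = -0.08.

Call:
carry_out(rows="0 -0.0125 0 0 0 0 0; 0 -0.025 0 0 0 0 0; 0 -0.0338 0 0 0 0 0; 0 -0.0413 0 0 0 0 0; 0 -0.0488 0 0 0 0 0; 0 -0.0563 0 0 0 0 0; 0 -0.0638 0 0 0 0 0; 0 -0.07 0 0 0 0 0; 0 -0.0763 0 0 0 0 0; 0 -0.08 0 0 0 0 0; 0 -0.0838 0 0 0 0 0; 0 -0.0838 0 0 0 0 0")

```text
clock: 27.72
position: [499.8, -413.8, 68.6]
eef_rot: [-0.0, 0.993, -0.12, 0.0]
wrist_force: [0.6, -0.1, 0.2]
gripper_width: 0.8
finger_force: 0.0
```

To row units: -0.12 m / 0.8 = -0.15, -0.08 m / 0.8 = -0.1.

Call:
carry_out(rows="0 0.01 0 0 0 0 0; 0 0.025 0 0 0 0 0; 0 0.0313 -0.0125 0 0 0 0; 0 0.0313 -0.0375 0 0 0 0; 0 0.0375 -0.0625 0 0 0 0; -0.05 0.0438 -0.0625 0 0 0 0; -0.1 0.0438 -0.0625 0 0 0 0; -0.15 0.0438 -0.0625 0 0 0 0; -0.15 0.0438 -0.0625 0 0 0 0")

```text
clock: 28.85
position: [373.3, -419.3, 120.6]
eef_rot: [0.001, 0.993, -0.121, 0.001]
wrist_force: [-0.2, -0.1, -0.1]
gripper_width: 0.6
finger_force: 0.0
```

```bash
python3 - <<'E'
from h import *
clip(-1,'c13');print(shift([0,-81,60]))
E
```

```text
scene legs n 18 joint pct [1.07 1.11 1.19] mean yz (np.float64(96.2), np.float64(44.8))
scene bar n 20 joint pct [1.07 1.11 1.15] mean yz (np.float64(84.7), np.float64(57.1))
top legs n 35 joint pct [0.91 1.   1.04] mean yz (np.float64(100.5), np.float64(45.8))
top bar n 32 joint pct [1.02 1.04 1.08] mean yz (np.float64(88.5), np.float64(57.6))
(array([119.6, -53.6,  42.6]), np.float64(-0.001), array([-119.8, -134.5,  102.4]), array([ 0.1,  0.5, -0.9]), 28.95)
```

To row units: 0.1195 m / 0.8 = 0.1494, -0.0565 m / 0.8 = -0.0706.

Call:
carry_out(rows="0.0625 -0.0375 0 0 0 0 0; 0.125 -0.0588 0 0 0 0 0; 0.1494 -0.0594 0.0125 0 0 0 0; 0.1494 -0.0594 0.0375 0 0 0 0; 0.1494 -0.0594 0.05 0 0 0 0; 0.1494 -0.0594 0.055 0 0 0 0; 0.1494 -0.0613 0.0588 0 0 0 0; 0.1494 -0.0638 0.0625 0 0 0 0; 0.1494 -0.0663 0.0663 0 0 0 0; 0.1494 -0.0688 0.07 0 0 0 0; 0.1494 -0.0706 0.0738 0 0 0 0; 0.1494 -0.0719 0.0775 0 0 0 0")

```text
clock: 30.45
position: [504.4, -392.0, 56.1]
eef_rot: [-0.0, 0.993, -0.12, -0.0]
wrist_force: [-0.3, 0.3, 0.2]
gripper_width: 0.5
finger_force: 0.2
```

To row units: 0.007 m / 0.8 = 0.0088, 0.006 m / 0.8 = 0.0075.

Call:
carry_out(rows="0 -0.0013 0.0025 0 0 0 0; 0 -0.0013 0.005 0 0 0 0; 0 -0.0013 0.0075 0 0 0 0; 0 -0.0013 0.0088 0 0 0 0; 0 -0.0013 0.0088 0 0 0 0")

```text
clock: 31.08
position: [505.1, -390.9, 52.3]
eef_rot: [0.0, 0.993, -0.12, 0.001]
wrist_force: [-2.0, 2.9, 10.5]
gripper_width: 0.2
finger_force: 4.8
```

```bash
python3 - <<'E'
from h import *
print(shift([0,-76,32]));clip(-1,'c14',('scene',))
E
```

```text
(array([0.8, 0.8, 2.3]), np.float64(-0.0), array([ -0.8, -75.2,  34.3]), array([-2. ,  2.9, 10.5]), 31.075)
scene legs n 16 joint pct [1.59 1.64 1.7 ] mean yz (np.float64(79.5), np.float64(31.4))
scene bar n 39 joint pct [1.22 1.57 1.71] mean yz (np.float64(75.9), np.float64(39.5))
```

Pressed home with about 10 N. I'll lift, back away and verify.

To row units: -0.17 m / 0.8 = -0.2125, -0.14 m / 0.8 = -0.175.

Call:
carry_out(rows="0 0 -0.0038 0 0 0 0; 0 0 -0.015 0 0 0 0; 0 0 -0.0438 0 0 0 0; 0 0 -0.0813 0 0 0 0; -0.05 0 -0.0938 0 0 0 0; -0.1125 0 -0.0938 0 0 0 0; -0.175 0 -0.0938 0 0 0 0; -0.2125 0 -0.0938 0 0 0 0; -0.2125 0 -0.0938 0 0 0 0; -0.2125 0 -0.0938 0 0 0 0")

```text
clock: 32.38
position: [340.4, -351.0, 124.9]
eef_rot: [0.0, 0.993, -0.12, 0.001]
wrist_force: [0.4, -0.8, 0.3]
gripper_width: 0.5
finger_force: 0.0
```

```bash
python3 - <<'E'
from h import *
clip(1,'c15');clip(-1,'c16');pin('t16')
E
```

```text
scene legs n 40 joint pct [1.48 1.61 1.68] mean yz (np.float64(90.7), np.float64(29.7))
scene bar n 20 joint pct [1.53 1.59 1.67] mean yz (np.float64(76.3), np.float64(34.5))
top legs n 59 joint pct [1.49 1.59 1.66] mean yz (np.float64(89.5), np.float64(30.6))
top bar n 39 joint pct [1.58 1.63 1.73] mean yz (np.float64(73.1), np.float64(33.5))
scene legs n 31 joint pct [1.57 1.62 1.71] mean yz (np.float64(86.9), np.float64(30.0))
scene bar n 21 joint pct [1.63 1.65 1.71] mean yz (np.float64(72.4), np.float64(32.7))
top legs n 58 joint pct [1.49 1.58 1.66] mean yz (np.float64(90.5), np.float64(30.4))
top bar n 42 joint pct [1.57 1.63 1.8 ] mean yz (np.float64(74.3), np.float64(32.4))
pin n 838 rect ((-1.3135929107666016, -0.42195892333984375), (137.8380889892578, 38.82974624633789), 89.7392807006836) y range -69.3 68.5 x at y0 -1.3 slope deg 0.57
```

Both clips are down on the handles and the pin is on the line.

```bash
python3 -c "
from cell import r
print(r.sign_off())"
```

```text
the job is handed in; nothing more can be done
None
```

I handed the job in at about 33 s: the pin measured within 1 mm of the line and 1° of parallel, about 2 mm off centre along it after one endwise nudge; both clips read about 1.6 rad, down on the handles (the left one took three tries), and I did not re-measure the other items at the end.

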